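# Pry open the dry-block cover and fit the red probe

### The arm

A 6-joint arm with a two-finger parallel gripper is mounted at the origin on the work surface. World frame = base frame: x ahead of the robot, y to its left, z up, the work surface at z = 0. Lengths are in mm, angles in degrees, forces in N, time in s.
With the tool pointing down it reaches from about 425 to 925 mm from the base axis. Payload 12.5 kg.
Tool frame: the origin (TCP) lies between the finger pads; the fingertips stand tip_reach ahead of it and the grasp point (between the pads) is the TCP (tip_reach is the distance from the TCP to the fingertips, in mm); z points along the fingers, y is the line along which they close (so a half turn about z gives the same grasp; the last joint's range is limited). The gripper opens to 85 mm and grips with 20 to 120 N. Pads are 22 mm wide; open, the fingers measure 114 mm over their backs; the gripper's body (76 mm by 85 mm) begins 54 mm behind the grasp point. The pads swing forward as they close: fully open they stand 13 mm farther back than shut.
Start: joints at [-69.935, 28.126, 89.318, -0, 62.55, -6.05], TCP at [275.136, -561.198, 250.327] pointing down, gripper open.
Joint ranges: [-177.58, 177.58], [-47.91, 125.51], [2.72, 160], [-65.01, 245.01], [3.68, 167.84], [-153.87, 153.87]. Speed limits (degrees/s): [127.2, 127.2, 159.86, 180, 180, 180].

### API

Orientations are given as a 3x3 rotation matrix whose columns are the frame's x, y, z axes.
In Python, from cell import * gives the robot as it stands. The module is installed in compiled form; this text tells all that it offers.
- The arm moves only by the shell command python3 -m inch 'ROWS'. ROWS is JSON, a list of rows, each an object with "gripper": the opening, from -1 (shut) to 1 (fully open); "translation": the shift along the tool's x, y, z normalised to -1 to 1, where 1 is 0.5 m, a list of three; "rot": the turn, a rotation vector about the tool's x, y, z normalised to -1 to 1, where 1 is pi rad, a list of three. In form: [{"gripper": gripper, "translation": [tx, ty, tz], "rot": [ax, ay, az]}, ...]. A call has 1 to 10 rows; each row is the pose to reach, as a shift and turn from the pose commanded when the call began, along the tool's axes at that moment, turning the shorter way round; what a row does not reach only later rows make up. A row lasts 1/10 s, in which the tool goes at most 50 mm and 8.59 degrees, less where a joint would pass 70% of its speed; a pose out of reach is approached as far as the arm can. A call with a number of a shift or a turn outside -1 to 1 is refused whole. A call with a gripper value outside its range is refused whole. The fingers move at their own pace and stop on an object; the grip force is fixed at half the most. Time passes only in rows, so rows that repeat a pose let the fingers close. It gives the time, the measured TCP pose, the force, the opening and the grip force at its end, in the units of the state.
- read_state(): the state, without advancing time (a new reading comes with each control period).
- read_camera(name): name is "side" or "top" or "wrist"; returns a dict with "img" (480x640x3 uint8, blue, green, red), "fx", "fy", "cx", "cy" (pixels), "k1" (the pictures are not rectified: a ray, as slopes to the right and down, at radius r is drawn at 1 + k1 r^2 times it, then the intrinsics apply), "eye" and "rotation" of the camera in the world. Camera axes: x right, y up, looking along -z (the intrinsics and any distortion apply to the point x, -y, -z); pixel columns grow to the right and rows downward; lengths in mm; the calibration is good to about 2 mm. A picture is of the moment at which its call begins. There is no depth.
- finish_job(): hands the job in; it is judged then, once.
The state is a dict: "clock": time; "joint_positions": joint angles; "dq": joint speeds; "joint_torque": joint torques, N m; "ee_pos": TCP position; "tcp_rot": TCP orientation; "wrist_force": force on the tool from outside, world axes, zero at the start; "wrist_torque": the same for the moment, N m; "opening": finger opening in mm; "gripper_force": force on a finger pad.
Only numpy, scipy, OpenCV 4.12 (cv2) and the standard library are available. Lean on these libraries where they do the work, as an engineer would, in place of code of your own. Each camera call takes 0.05 s, during which the arm holds its last target. There are 200 camera calls.

### The job

Take the orange-handled pry blade, slip it under the yellow cover's overhanging lip on the temperature calibrator and lever the cover open with the blade, not with the gripper, until it is thrown well back past upright. Put the blade down on the bench, then take the red probe out of the rack and lower it (do not drop it) upright into the calibrator's well until its collar sits fully home. Leave the other probes and everything else where they are.

Things in the scene. Friction and masses are not known exactly. Their poses are not given: they have to be found in the camera images.
- calibrator: Black finned block 86 x 90 mm on a brass base plate 150 (x) x 130 (y) x 6 mm, fixed. Origin on the bench below the well's axis; z up; front (small green display) faces its -x, roughly to the robot. Flat black top (the ledge) 66 mm above the bench, reaching 43 mm in front of the well axis. On it an aluminium boss, 60 wide, top at 78 mm, from 22 mm in front of the well axis to 30 mm behind.
- well (a point): Centre of the mouth of the well, at the boss's top (78 mm above the bench): a vertical round hole 11 mm in diameter with a 2 mm countersink, 18 mm deep through the boss into an empty chamber, over 70 mm clear depth in all. Axes as calibrator. Hidden under the cover while that is shut.
- hinge (a point): Middle of the cover's hinge line, 30 mm behind the well axis (calibrator +x), at the height of the boss's top; the line runs along the calibrator's y.
- cover: Flat yellow cover plate 64 long x 44 wide x 4 mm, 30 g. Origin on the hinge line; when shut it runs from the hinge along its own -x (towards the calibrator's front), its underside at its z = 0, flat on the boss.
- cover_angle (a joint): Cover angle in rad: 0 shut flat, pi/2 upright, 2.4 the stop (thrown back). The hinge is stiff by friction: the cover stays where it is left; less than 1 N at the lip moves it.
- cover_lip (a point): Middle of the underside of the cover's free front edge, 66 mm from the hinge line. Shut: 36 mm in front of the well axis, 78 mm above the bench; the cover overhangs the boss's front by 14 mm there, leaving a slot 12 mm high between lip and black ledge, open to the front and sides.
- blade: Pry blade lying on the bench, about 80 g, 190 mm long. Orange handle 100 long x 18 wide x 22 mm high, from 80 mm behind to 20 mm ahead of the origin; flat steel blade 18 wide x 2.5 mm thick runs on from it along +x. Origin on the underside at the grip point (near the centre of mass); x along the tool towards the blade's tip, z up.
- blade_tip (a point): Middle of the tip of the steel blade, 110 mm ahead of blade's origin along its x and 11 mm above the tool's underside.
- rack: Wooden probe rack 175 (x) x 62 (y) x 90 mm high, fixed to the bench, with three upright holes in a row along its x at -55, 0 and +55 mm. Origin on the bench under its centre. A probe stands in each hole, rod down, its collar on the rack's top (90 mm).
- probe_red: Red-handled probe, about 70 g, upright in one of the rack's holes. Origin at the centre of the collar's underside, z up along the probe. Below it a stiff steel rod 8 mm thick, 70 mm long, its last 12 mm tapered to a 3 mm point; above it a steel collar 24 mm across and 6 mm high, then a round red handle 20 mm across, from 6 to 60 mm (black button on top ends at 63 mm).
- probe_blue: The same probe with a blue handle: stays in the rack.
- probe_grey: The same probe with a grey handle: stays in the rack.
- jar: Bystander: amber sample jar, 44 mm wide, 65 mm high; origin under its centre.
- sleeve: Bystander: brass sleeve, 34 mm across, 30 mm high; origin under its centre.
- screwdriver: Bystander: screwdriver lying on the bench; origin near its middle.
- mouse: Bystander: black computer mouse, 100 x 60 x 24 mm; origin under its centre.
- meter: Bystander: yellow hand-held meter, 150 x 75 x 32 mm; origin under its centre.
Mind the look-alikes: they are no part of the job. Leave any purple look-alike of the blade alone.

How it is judged (in metres and radians):
On the way, in this order (a step that is already met when the one before it is completed fails the run):
1. the blade, touching the cover, has levered it up by 0.4 rad (value of joint cover_angle above 0.4 rad and contact force between blade and cover above 0.05 N), for 0.05 s.
2. the cover is thrown back past 1.85 rad (value of joint cover_angle above 1.85 rad), for 0.2 s.
At the end, for the whole second after the job is handed in: The red probe stands in the well, upright within 0.08 rad, its collar's underside within 4 mm of the boss's top and within 4 mm of the well's axis, at rest; the cover stands open beyond 1.8 rad; the blade lies at rest low on the bench (underside below 30 mm, tip below 40 mm) (horizontal distance between probe_red and well below 0.004 m and z of probe_red in the frame of well between -0.004 and 0.004 m and angle between probe_red's own z axis and vertical below 0.08 rad and linear speed of each of probe_red, blade below 0.02 m/s and value of joint cover_angle above 1.8 rad and height (world z) of blade below 0.03 m and height (world z) of blade_tip below 0.04 m); the robot touches nothing.
It fails at once if the gripper or arm pushes the cover (over 0.5 N) before the blade has opened it past 1.85 rad (value of joint cover_angle below 1.85 rad and contact force between any of the fingers, the arm and cover above 0.5 N).
It fails at once if the red probe is dropped: falls faster than 0.4 m/s within 20 mm of the well's axis and less than 60 mm above its seat (horizontal distance between probe_red and well below 0.02 m and z of probe_red in the frame of well below 0.06 m and linear speed of probe_red above 0.4 m/s).
It fails at once if another probe is moved by more than 20 mm (distance of any of probe_blue, probe_grey from where it was at the start of the episode above 0.02 m).
It fails at once if a bystander is moved by more than 40 mm (distance of any of jar, sleeve, screwdriver, mouse, meter from where it was at the start of the episode above 0.04 m).
It also fails if it takes over 72 s, if anything falls off the work surface, if the arm or the gripper's body presses on something with over 40 N, if the wrist force passes 120 N, or if a joint passes its speed limit or range.

## Working session

There is one attempt and no reset: what is moved stays moved. The work goes in short steps, Python scripts to look and compute and a shell command to move; the robot and the scene stay as the last step left them, time stands still between calls to the robot, and variables do not carry over. Pictures are saved under pics/ and viewed, at most 10 in all, crops included, and the job is handed in when it is done.

```bash
mkdir -p pics
cat > h.py <<'E'
from cell import *
import numpy as np, cv2
def snap(n,f):
    c=read_camera(n); cv2.imwrite('pics/'+f+'.png',c['img']); np.save('pics/'+f+'.npy',c,allow_pickle=True); return c
def load(f): return np.load('pics/'+f+'.npy',allow_pickle=True).item()
def ray(c,u,v):
    K=np.array([[c['fx'],0,c['cx']],[0,c['fy'],c['cy']],[0,0,1.]])
    x,y=cv2.undistortPoints(np.array([[[u,v]]],float),K,np.array([c['k1'],0,0,0,0.]))[0,0]
    d=np.array(c['rotation'])@np.array([x,-y,-1]); return np.array(c['eye'],float),d/np.linalg.norm(d)
def plane(c,u,v,z):
    e,d=ray(c,u,v); return e+d*(z-e[2])/d[2]
def tri(*o):
    A=np.zeros((3,3));b=np.zeros(3);L=[]
    for c,u,v in o:
        e,d=ray(c,u,v);P=np.eye(3)-np.outer(d,d);A+=P;b+=P@e;L.append((e,d))
    p=np.linalg.solve(A,b); return p,[np.linalg.norm(np.cross(p-e,d)) for e,d in L]
def proj(c,p):
    q=np.array(c['rotation']).T@(np.array(p,float)-np.array(c['eye'])); x,y=q[0]/-q[2],-q[1]/-q[2]; s=1+c['k1']*(x*x+y*y)
    return c['fx']*x*s+c['cx'],c['fy']*y*s+c['cy']
E
python3 - <<'E'
from h import *
np.set_printoptions(precision=3,suppress=True)
for n in('side','top'):
    c=snap(n,n+'0');print(n,c['eye'],c['fx'],c['k1'],np.array(c['rotation']))
print(read_state())
E
```

```text
side [  361.21  -1152.902   839.742] 580.2246947100774 -0.06317884815559754 [[ 0.995  0.063 -0.072]
 [-0.095  0.551 -0.829]
 [-0.012  0.832  0.555]]
top [ 128.512   -6.075 1724.961] 587.2565594871874 -0.006374571697991859 [[-0.001  0.978 -0.211]
 [-1.    -0.002 -0.007]
 [-0.007  0.211  0.978]]
{'clock': 0.1, 'joint_positions': array([-69.934,  28.161,  89.349,  -0.002,  62.549,  -6.05 ]), 'dq': array([ 0.099, -0.078,  0.003, -0.016,  0.075, -0.055]), 'joint_torque': array([  0.001, -61.945, -26.203,  -0.   ,   0.003,  -0.   ]), 'ee_pos': array([ 275.069, -560.997,  249.774]), 'tcp_rot': array([[ 0.898,  0.44 , -0.   ],
       [ 0.44 , -0.898,  0.001],
       [ 0.   , -0.001, -1.   ]]), 'wrist_force': array([0.324, 0.057, 0.183]), 'wrist_torque': array([-0.01,  0.01,  0.03]), 'gripper_force': 0.0, 'opening': 85.26154940529301}
```

View pics/side0.png

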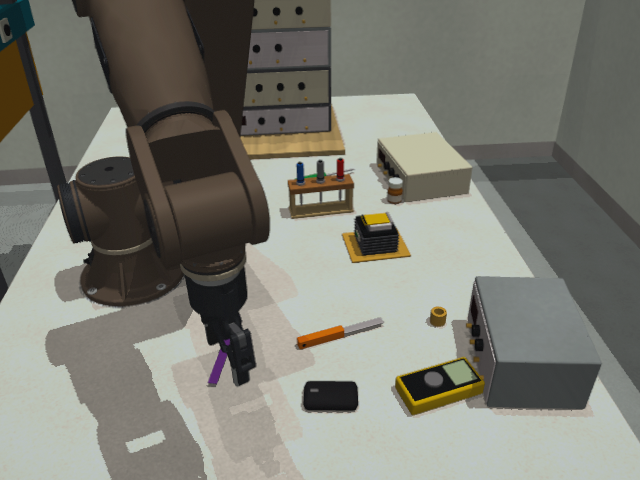

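View pics/top0.png

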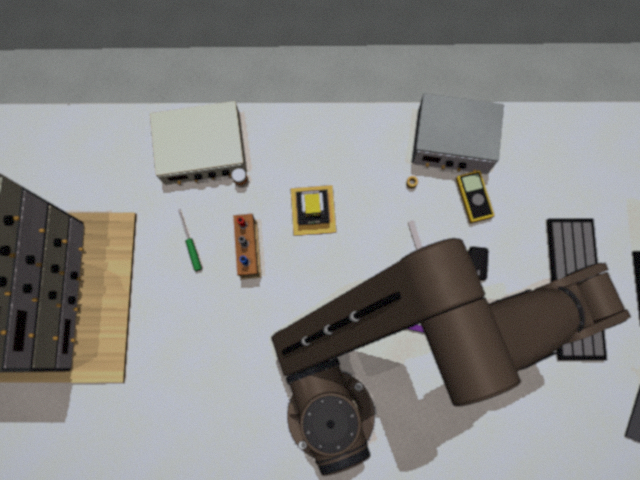

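Side view: orange blade has handle (298–345, 337) and tip (382, 322). The purple look-alike is at (218, 362), under the gripper. The probes are blue (300, 172), grey (320, 170) and red (340, 168), and the cover is at (378, 221). Top view: red (241, 222), grey (243, 241), blue (245, 261), cover (313, 203), jar (239, 175), screwdriver (190, 245).

Candidates for the blade: orange (320, 337) or purple (218, 362), so I choose orange. Candidates for the probe: red, grey or blue, so I choose red (340, 168).

```bash
python3 - <<'E'
from h import *
np.set_printoptions(precision=1,suppress=True)
s,t=load('side0'),load('top0')
for n,c in(('side',s),('top',t)):
    h=cv2.cvtColor(c['img'],cv2.COLOR_BGR2HSV)
    for nm,lo,hi in(('orange',(5,180,120),(16,255,255)),('yellow',(22,150,120),(34,255,255)),('red',(0,180,80),(4,255,255)),('red2',(174,180,80),(180,255,255)),('blue',(105,150,60),(125,255,255))):
        m=cv2.inRange(h,lo,hi);k,_,st,ce=cv2.connectedComponentsWithStats(m)
        print(n,nm,[(st[i].tolist(),ce[i].round(1).tolist()) for i in range(1,k) if st[i][4]>25])
print('blade tip',plane(s,382,321,11),plane(t,411,222,11),'handle',plane(s,299,341,11),plane(s,344,330,22))
print('cover',plane(s,378,220,82),plane(t,313,203,82))
print('red',tri((s,340,159),(t,241,222)),'blue',tri((s,300,163),(t,245,261)))
print('base corners',[plane(s,*p,6) for p in((344,236),(401,234),(409,256),(357,262))],[plane(t,*p,6) for p in((291,188),(333,186),(336,233),(293,235))])
E
cat > /dev/null; python3 -c "
import cv2;i=cv2.imread('pics/side0.png')
a=cv2.resize(i[140:270,270:430],None,fx=4,fy=4,interpolation=2)[:,:]
cv2.imwrite('pics/c1.png',cv2.resize(i[150:360,270:430],None,fx=2.8,fy=2.8,interpolation=2))"
```

```text
side orange [([297, 326, 47, 17, 291], [319.9, 334.1])]
side yellow [([364, 213, 26, 12, 220], [376.3, 218.6]), ([396, 374, 88, 32, 432], [434.5, 392.2])]
side red [([337, 160, 6, 16, 77], [339.9, 167.6])]
side red2 []
side blue [([297, 164, 7, 16, 90], [299.7, 171.2])]
top orange []
top yellow [([457, 176, 36, 46, 170], [469.9, 203.7]), ([306, 194, 14, 19, 233], [311.9, 203.5])]
top red []
top red2 []
top blue []
blade tip [ 563.7 -242.4   11. ] [ 560.6 -240.    11. ] handle [ 384.7 -283.9   11. ] [ 478.5 -273.1   22. ]
cover [602.7  46.6  82. ] [600.2  52.4  82. ]
red (array([528.9, 248.5, 154.1]), [np.float64(3.2879058883836167), np.float64(3.287905888383763)]) blue (array([419.9, 234.1, 155.6]), [np.float64(4.009888086237101), np.float64(4.009888086237327)])
base corners [array([525.3,  99.1,   6. ]), array([674.7,  91.7,   6. ]), array([673.9,  -8.2,   6. ]), array([542.5, -18.8,   6. ])] [array([669.8, 122.6,   6. ]), array([675.8,  -5.8,   6. ]), array([528.3, -14.5,   6. ]), array([522.4, 114.7,   6. ])]
```

View pics/c1.png

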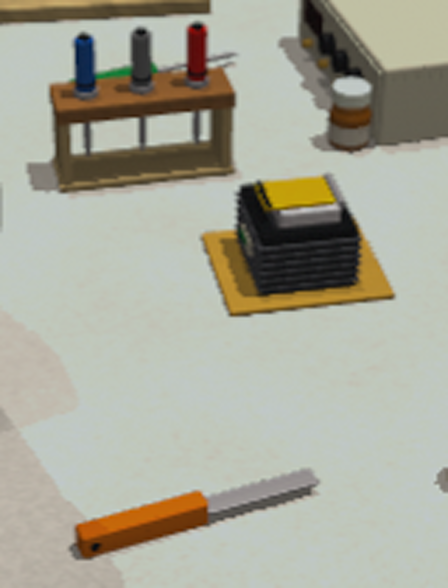

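The crop confirms the orange-handled blade, with the tip at upper right, and the red probe as the rightmost one, nearest the jar. Next I go above the blade.

```bash
R='{"gripper":1,"translation":[0.583,-0.367,0],"rot":[0,0,0.069]}'; python3 -m inch '[{"gripper":1,"translation":[0.583,-0.367,0],"rot":[0,0,0.069]},{"gripper":1,"translation":[0.583,-0.367,0],"rot":[0,0,0.069]},{"gripper":1,"translation":[0.583,-0.367,0],"rot":[0,0,0.069]},{"gripper":1,"translation":[0.583,-0.367,0],"rot":[0,0,0.069]},{"gripper":1,"translation":[0.583,-0.367,0],"rot":[0,0,0.069]},{"gripper":1,"translation":[0.583,-0.367,0],"rot":[0,0,0.069]},{"gripper":1,"translation":[0.583,-0.367,0],"rot":[0,0,0.069]},{"gripper":1,"translation":[0.583,-0.367,0],"rot":[0,0,0.069]},{"gripper":1,"translation":[0.583,-0.367,0],"rot":[0,0,0.069]},{"gripper":1,"translation":[0.583,-0.367,0],"rot":[0,0,0.069]}]'
python3 - <<'E'
from h import *
np.set_printoptions(precision=3,suppress=True)
c=snap('wrist','w1');st=read_state();print(st['ee_pos'],st['tcp_rot'],st['wrist_force'],c['eye'],c['fx'],np.array(c['rotation']),proj(c,(456,-268,11)))
E
```

```text
clock: 1.1
ee_pos: [455.8, -268.7, 250.2]
tcp_rot: [[0.972, 0.236, -0.0], [0.236, -0.972, -0.0], [-0.0, -0.0, -1.0]]
wrist_force: [-0.4, 0.3, 0.4]
opening: 85.7
gripper_force: 0.0
[ 455.627 -269.033  250.174] [[ 0.972  0.236 -0.   ]
 [ 0.236 -0.972 -0.   ]
 [-0.     0.    -1.   ]] [-0.29   0.176 -0.558] [ 528.644 -251.178  374.991] 401.28755567934115 [[ 0.236  0.929  0.285]
 [-0.972  0.226  0.069]
 [-0.    -0.293  0.956]] (np.float64(328.50533172633646), np.float64(193.06538626742028))
```

View pics/w1.png

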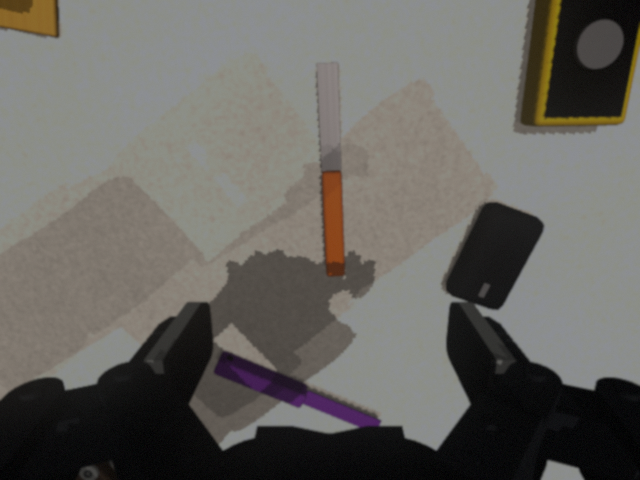

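Wrist view: the orange handle runs from (332, 171) to its rear at (335, 264), with the end face down to 276. The steel tip is at (328, 62), and purple lies separately at (290, 390). The fingers clear everything.

Run:
```python
from h import *
np.set_printoptions(precision=1,suppress=True)
w,s=load('w1'),load('side0')
h=cv2.cvtColor(w['img'],cv2.COLOR_BGR2HSV)
m=cv2.inRange(h,(3,150,140),(16,255,255));k,_,st,ce=cv2.connectedComponentsWithStats(m)
i=1+np.argmax(st[1:,4]*(ce[1:,0]>150));print(st[i],ce[i])
pts=np.argwhere(_==i)[:,::-1]
P=np.array([plane(w,u,v,22) for u,v in pts]);mu=P.mean(0);a=np.linalg.svd(P[:,:2]-mu[:2],full_matrices=False)[2][0];a*=np.sign(a[0])
q=(P[:,:2]-mu[:2])@a;print(mu,np.degrees(np.arctan2(a[1],a[0])),q.min(),q.max())
print('front at',mu[:2]+a*q.max(),'origin',mu[:2]+a*(q.max()-20))
T=plane(w,328,62,12);print('tip',T,'tri tip',tri((w,328,62),(s,382,321)),'front-top tri',tri((w,332.5,171),(s,344,330)), 'rear',tri((w,335.5,264),(s,299,338)))
```

```text
[327 189  13  72 523] [333.5 222.8]
[ 432.2 -278.5   22. ] 14.969362926288726 -36.12825816650779 31.526558123531725
front at [ 462.6 -270.4] origin [ 443.3 -275.5]
tip [ 564.3 -241.3   12. ] tri tip (array([ 564.2, -241.2,   10. ]), [np.float64(0.2709186882087127), np.float64(0.2709186882091009)]) front-top tri (array([ 478.3, -266.7,   16.5]), [np.float64(0.9750032155803436), np.float64(0.9750032155803182)]) rear (array([ 388.9, -288.8,   21.2]), [np.float64(4.4196757899186805), np.float64(4.419675789918567)])
```

```bash
python3 -m inch '[{"gripper":1,"translation":[0.002,0.003,0.2],"rot":[0,0,-0.0085]},{"gripper":1,"translation":[0.002,0.003,0.3],"rot":[0,0,-0.0085]},{"gripper":1,"translation":[0.002,0.003,0.4],"rot":[0,0,-0.0085]},{"gripper":1,"translation":[0.002,0.003,0.42],"rot":[0,0,-0.0085]},{"gripper":1,"translation":[0.002,0.003,0.43],"rot":[0,0,-0.0085]},{"gripper":1,"translation":[0.002,0.003,0.44],"rot":[0,0,-0.0085]},{"gripper":1,"translation":[0.002,0.003,0.45],"rot":[0,0,-0.0085]},{"gripper":1,"translation":[0.002,0.003,0.456],"rot":[0,0,-0.0085]},{"gripper":1,"translation":[0.002,0.003,0.456],"rot":[0,0,-0.0085]}]'
python3 -m inch '[{"gripper":-1,"translation":[0,0,0],"rot":[0,0,0]},{"gripper":-1,"translation":[0,0,0],"rot":[0,0,0]},{"gripper":-1,"translation":[0,0,0],"rot":[0,0,0]},{"gripper":-1,"translation":[0,0,0],"rot":[0,0,0]},{"gripper":-1,"translation":[0,0,0],"rot":[0,0,0]},{"gripper":-1,"translation":[0,0,0],"rot":[0,0,0]},{"gripper":-1,"translation":[0,0,0],"rot":[0,0,0]}]'
```

```text
clock: 2.05
ee_pos: [457.6, -269.8, 23.0]
tcp_rot: [[0.965, 0.262, 0.001], [0.262, -0.965, -0.001], [0.001, 0.001, -1.0]]
wrist_force: [-0.4, 0.5, -0.3]
opening: 85.3
gripper_force: 0.0
clock: 2.75
ee_pos: [457.6, -269.5, 22.7]
tcp_rot: [[0.965, 0.263, 0.001], [0.263, -0.965, -0.0], [0.0, 0.001, -1.0]]
wrist_force: [-1.1, 0.2, 5.7]
opening: 16.8
gripper_force: 59.0
```

```bash
python3 -m inch '[{"gripper":-1,"translation":[0,0,-0.05],"rot":[0,0,0]},{"gripper":-1,"translation":[0,0,-0.12],"rot":[0,0,0]},{"gripper":-1,"translation":[0.246,-0.429,-0.475],"rot":[0,0,0.067]},{"gripper":-1,"translation":[0.246,-0.429,-0.475],"rot":[0,0,0.067]},{"gripper":-1,"translation":[0.246,-0.429,-0.475],"rot":[0,0,0.067]},{"gripper":-1,"translation":[0.246,-0.429,-0.475],"rot":[0,0,0.067]},{"gripper":-1,"translation":[0.246,-0.429,-0.475],"rot":[0,0,0.067]},{"gripper":-1,"translation":[0.246,-0.429,-0.475],"rot":[0,0,0.067]},{"gripper":-1,"translation":[0.246,-0.429,-0.475],"rot":[0,0,0.067]},{"gripper":-1,"translation":[0.246,-0.429,-0.475],"rot":[0,0,0.067]}]'
python3 -m inch '[{"gripper":-1,"translation":[0,0,0],"rot":[0,0,0]},{"gripper":-1,"translation":[0,0,0],"rot":[0,0,0]}]'
python3 -c "
from h import *;snap('wrist','wA')"
python3 -m inch '[{"gripper":-1,"translation":[-0.017,-0.4,0],"rot":[0,0,0]},{"gripper":-1,"translation":[-0.017,-0.4,0],"rot":[0,0,0]},{"gripper":-1,"translation":[-0.017,-0.4,0],"rot":[0,0,0]},{"gripper":-1,"translation":[-0.017,-0.4,0],"rot":[0,0,0]},{"gripper":-1,"translation":[-0.017,-0.4,0],"rot":[0,0,0]},{"gripper":-1,"translation":[-0.017,-0.4,0],"rot":[0,0,0]},{"gripper":-1,"translation":[-0.017,-0.4,0],"rot":[0,0,0]}]'
python3 -c "
from h import *;a=snap('wrist','wB');b=load('wA');top=snap('top','top1');cv2.imwrite('pics/ab.png',cv2.resize(np.vstack([b['img'],a['img']]),(400,600),interpolation=3));print(a['eye'],b['eye'])
cv2.imwrite('pics/ab.png',np.vstack([b['img'][0:300,:],a['img'][0:300,:]]))"
```

```text
clock: 3.75
ee_pos: [519.8, -29.2, 260.2]
tcp_rot: [[0.998, 0.058, 0.001], [0.058, -0.998, -0.0], [0.001, 0.0, -1.0]]
wrist_force: [0.7, -0.7, -1.2]
opening: 16.8
gripper_force: 58.8
clock: 3.95
ee_pos: [519.3, -31.1, 258.7]
tcp_rot: [[0.999, 0.054, -0.002], [0.054, -0.999, 0.0], [-0.002, -0.0, -1.0]]
wrist_force: [-0.7, 0.6, -1.2]
opening: 16.9
gripper_force: 58.7
clock: 4.7
ee_pos: [500.4, 168.0, 259.3]
tcp_rot: [[0.999, 0.054, -0.001], [0.054, -0.999, -0.0], [-0.001, 0.0, -1.0]]
wrist_force: [0.5, 0.6, -1.5]
opening: 16.9
gripper_force: 59.0
[575.36646799 171.99275259 384.11726964] [594.36087841 -27.1989643  383.37087955]
```

View pics/ab.png

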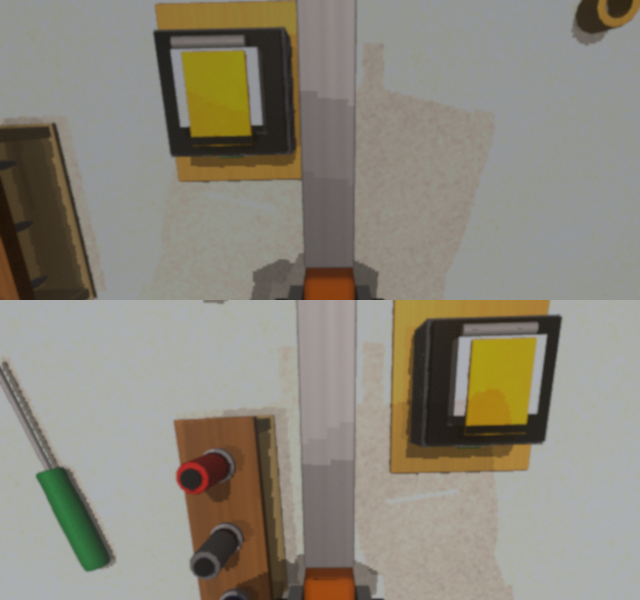

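Top half (A): yellow cover corners at about (182,50), (246,50), (251,135), (190,138), with the blade clean at columns 303–355. Bottom half (B, subtract 300 from rows): cover at (470–536, 38–126), red button at (192,178), red collar near (222,165) and grey at (206,265).

Run:
```python
from h import *
np.set_printoptions(precision=1,suppress=True)
A,B,S=load('wA'),load('wB'),load('side0')
Q=[]
for c in(A,B):
    h=cv2.cvtColor(c['img'],cv2.COLOR_BGR2HSV);m=cv2.inRange(h,(22,190,120),(32,255,255))
    k,l,st,ce=cv2.connectedComponentsWithStats(m);i=1+np.argmax(st[1:,4]);
    cn=cv2.findContours((l==i).astype(np.uint8),0,2)[0][0];hu=cv2.convexHull(cn)
    q=cv2.approxPolyN(hu,4,-1,True)[0].astype(float) if hasattr(cv2,'approxPolyN') else cv2.boxPoints(cv2.minAreaRect(hu))
    ctr=q.mean(0);q=q[np.argsort(np.arctan2(*(q-ctr).T[::-1]))];Q.append(q);print(st[i],q.tolist())
P=[tri((A,*a),(B,*b)) for a,b in zip(*Q)]
for p in P:print(p)
for c,q in zip((A,B),Q):
    W=np.array([plane(c,*p,82) for p in q]);f=(W[2]+W[3])/2;b=(W[0]+W[1])/2;d=b-f
    print(W[:,:2].tolist());print('front',f,'back',b,'len',np.linalg.norm(d),'w',np.linalg.norm(W[0]-W[1]),'yaw',np.degrees(np.arctan2(d[1],d[0])),'ctr',W.mean(0))
# red probe
h=cv2.cvtColor(S['img'],cv2.COLOR_BGR2HSV)
print('button',tri((B,192,178),(S,340,159)),plane(B,192,178,153),'collar',plane(B,223,165,96))
for n,(u,v) in dict(red=(192,178),grey=(206,265)).items():print(n,plane(B,u,v,153))
print('base',[plane(c,u,v,6) for c,u,v in((A,156,2),(A,178,181),(B,391,172),(B,528,169))])
```

```text
Traceback (most recent call last):
cv2.error: OpenCV(4.12.0) :-1: error: (-5:Bad argument) in function 'approxPolyN'
> Overload resolution failed:
>  - Argument 'epsilon_percentage' must be float, not bool
>  - Argument 'epsilon_percentage' must be float, not bool
```

Run:
```python
from h import *
np.set_printoptions(precision=1,suppress=True)
A,B,S=load('wA'),load('wB'),load('side0')
Q=[]
for c in(A,B):
    h=cv2.cvtColor(c['img'],cv2.COLOR_BGR2HSV);m=cv2.inRange(h,(22,190,120),(32,255,255))
    k,l,st,ce=cv2.connectedComponentsWithStats(m);i=1+np.argmax(st[1:,4]);
    cn=cv2.findContours((l==i).astype(np.uint8),0,2)[0][0];hu=cv2.convexHull(cn)
    q=cv2.approxPolyN(hu,4)[0].astype(float)
    ctr=q.mean(0);q=q[np.argsort(np.arctan2(*(q-ctr).T[::-1]))];Q.append(q);print(st[i],q.tolist())
P=[tri((A,*a),(B,*b)) for a,b in zip(*Q)]
for p in P:print(p)
for c,q in zip((A,B),Q):
    W=np.array([plane(c,*p,82) for p in q]);f=(W[2]+W[3])/2;b=(W[0]+W[1])/2;d=b-f
    print('front',f,'back',b,'len',np.linalg.norm(d),'w',np.linalg.norm(W[0]-W[1]),'yaw',np.degrees(np.arctan2(d[1],d[0])),'ctr',W.mean(0))
print('button',tri((B,192,178),(S,340,159)),plane(B,192,178,153),'collar',plane(B,223,165,96))
for n,(u,v) in dict(red=(192,178),grey=(206,265)).items():print(n,plane(B,u,v,153))
print('base',[plane(c,u,v,6) for c,u,v in((A,156,2),(A,178,181),(B,391,172),(B,528,169))])
```

```text
[ 183   52   68   84 4950] [[182.0, 53.0], [244.0, 51.0], [250.0, 135.0], [191.0, 135.0]]
[ 466   39   69   87 5028] [[472.0, 40.0], [534.0, 38.0], [526.0, 124.0], [466.0, 125.0]]
(array([624.8,  76.5,  81.2]), [np.float64(0.17524897573925738), np.float64(0.17524897573896597)])
(array([628.4,  33.9,  80.1]), [np.float64(0.041032461482135435), np.float64(0.041032461482155565)])
(array([572. ,  29.5,  83.4]), [np.float64(0.19315730546464985), np.float64(0.19315730546451323)])
(array([569.3,  72.4,  82.9]), [np.float64(0.45769602071080223), np.float64(0.45769602071100446)])
front [570.9  51.3  82. ] back [626.4  54.9  82. ] len 55.585501654261364 w 42.7701801434035 yaw 3.698376487700599 ctr [598.6  53.1  82. ]
front [570.3  50.5  82. ] back [626.5  55.8  82. ] len 56.43141070600467 w 42.08044571267374 yaw 5.423366784617902 ctr [598.4  53.1  82. ]
button (array([532.5, 248.6, 154.7]), [np.float64(0.33877189632960797), np.float64(0.338771896329582)]) [532.5 249.1 153. ] collar [532.5 245.6  96. ]
red [532.5 249.1 153. ]
grey [478.7 243.  153. ]
base [array([670. , 121.5,   6. ]), array([520.3, 112.3,   6. ]), array([521. , 110.7,   6. ]), array([530.6, -17.2,   6. ])]
```

Cover top comes out at z≈82 (checks), well ≈ (599, 52.7), yaw ≈ 3.8°. The dim front strip makes up the 64 mm length. Next I go to a standoff in front of the lip, then look.

```bash
python3 -m inch '[{"gripper":-1,"translation":[-0.142,0.245,0],"rot":[0,0,-0.004]},{"gripper":-1,"translation":[-0.142,0.245,0],"rot":[0,0,-0.004]},{"gripper":-1,"translation":[-0.142,0.245,0],"rot":[0,0,-0.004]},{"gripper":-1,"translation":[-0.142,0.245,0],"rot":[0,0,-0.004]},{"gripper":-1,"translation":[-0.142,0.245,0.1],"rot":[0,0,-0.004]},{"gripper":-1,"translation":[-0.142,0.245,0.2],"rot":[0,0,-0.004]},{"gripper":-1,"translation":[-0.142,0.245,0.3],"rot":[0,0,-0.004]},{"gripper":-1,"translation":[-0.142,0.245,0.34],"rot":[0,0,-0.004]},{"gripper":-1,"translation":[-0.142,0.245,0.351],"rot":[0,0,-0.004]},{"gripper":-1,"translation":[-0.142,0.245,0.351],"rot":[0,0,-0.004]}]'
python3 -m inch '[{"gripper":-1,"translation":[0,0,0],"rot":[0,0,0]}]'
python3 - <<'E'
from h import *
np.set_printoptions(precision=1,suppress=True)
w=snap('wrist','w2');s=snap('side','s2');st=read_state();p=st['ee_pos']+st['tcp_rot']@np.array([110.3,0.7,11.7])
print(st['ee_pos'],st['joint_positions'],p,proj(w,p),proj(s,p))
a=cv2.resize(s['img'][180:280,300:440],None,fx=5,fy=5,interpolation=2)
cv2.imwrite('pics/c2.png',np.hstack([a[:,:400] if 0 else cv2.resize(s['img'][180:280,300:420],(480,400),interpolation=2),cv2.resize(w['img'][0:400,160:480],(320,400))]))
E
```

```text
clock: 5.8
ee_pos: [436.4, 42.5, 84.1]
tcp_rot: [[0.998, 0.067, -0.001], [0.067, -0.998, -0.0], [-0.001, -0.0, -1.0]]
wrist_force: [-0.7, 0.1, -1.2]
opening: 16.6
gripper_force: 59.0
clock: 5.9
ee_pos: [436.9, 42.7, 85.3]
tcp_rot: [[0.998, 0.067, 0.002], [0.067, -0.998, -0.0], [0.002, 0.0, -1.0]]
wrist_force: [0.1, -0.8, -0.4]
opening: 16.6
gripper_force: 59.0
[436.8  42.8  85.6] [ -3.   29.3 124.   -0.   26.5  83.1] [546.9  49.6  74.1] (np.float64(330.7610574776119), np.float64(-16.157252838186764)) (np.float64(355.3995299857922), np.float64(223.42250879699208))
```

View pics/c2.png

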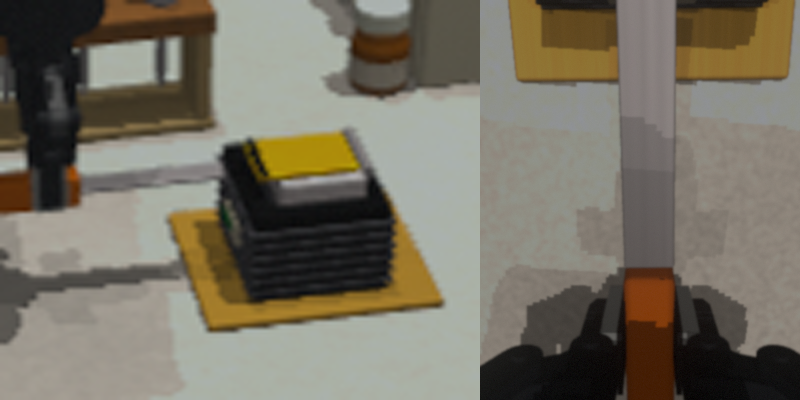

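The tip shows at side pixel (355, 222.5), against a predicted (355.4, 223.4), so the blade has not slipped in the grip. It is aligned with the cover laterally. I lower 2 mm, then insert.

```bash
python3 -m inch '[{"gripper":-1,"translation":[0,0,0.004],"rot":[0,0,0]},{"gripper":-1,"translation":[0,0,0.004],"rot":[0,0,0]},{"gripper":-1,"translation":[0,0,0.004],"rot":[0,0,0]},{"gripper":-1,"translation":[0.012,0,0.004],"rot":[0,0,0]},{"gripper":-1,"translation":[0.024,0,0.004],"rot":[0,0,0]},{"gripper":-1,"translation":[0.036,0,0.004],"rot":[0,0,0]},{"gripper":-1,"translation":[0.048,0,0.004],"rot":[0,0,0]},{"gripper":-1,"translation":[0.052,0,0.004],"rot":[0,0,0]},{"gripper":-1,"translation":[0.052,0,0.004],"rot":[0,0,0]},{"gripper":-1,"translation":[0.052,0,0.004],"rot":[0,0,0]}]'
python3 - <<'E'
from h import *
np.set_printoptions(precision=1,suppress=True)
s=snap('side','s3');st=read_state();p=st['ee_pos']+st['tcp_rot']@np.array([110.3,0.7,11.7])
print(st['ee_pos'],p,proj(s,p),'lip',proj(s,(563,50.3,78)),proj(s,(564.5,28.4,78)),proj(s,(564.5,28.4,82)),'edge',proj(s,(559,7,66)))
cv2.imwrite('pics/c3.png',cv2.resize(s['img'][190:260,320:420],(800,560),interpolation=2))
E
```

```text
clock: 7.0
ee_pos: [461.9, 44.7, 82.2]
tcp_rot: [[0.998, 0.068, -0.0], [0.068, -0.998, -0.0], [-0.0, 0.0, -1.0]]
wrist_force: [-0.0, 1.2, -0.3]
opening: 16.4
gripper_force: 59.0
[461.8  44.7  82.2] [571.9  51.5  70.5] (np.float64(365.23150509504904), np.float64(223.65536346698735)) lip (np.float64(361.82809586047256), np.float64(221.5544431516982)) (np.float64(363.78386940853323), np.float64(226.2428326999501)) (np.float64(363.82781080746776), np.float64(224.85860069770453)) edge (np.float64(362.75525646578296), np.float64(235.27605120481186))
```

View pics/c3.png

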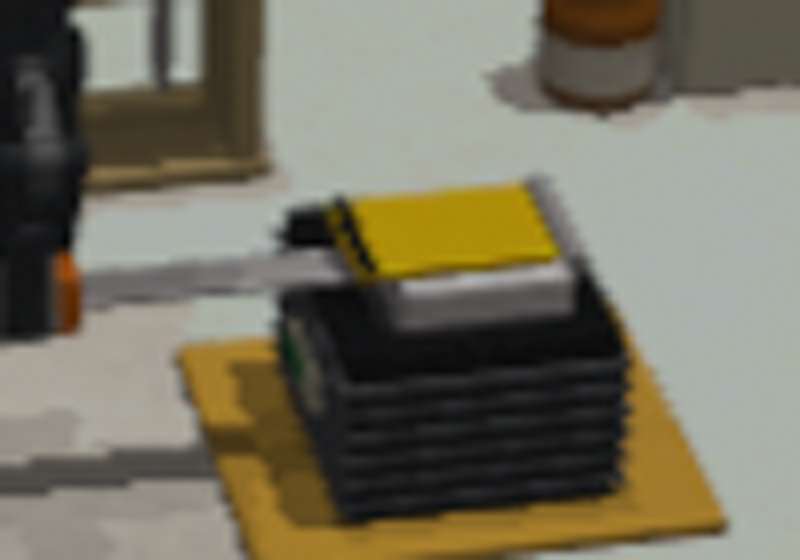

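The blade is under the striped lip, tip at about (344, 270) of the crop, and the cover is still shut. I lever up along the arc about the hinge.

```bash
python3 -m inch '[{"gripper":-1,"translation":[0,0,-0.010],"rot":[0,0,0]},{"gripper":-1,"translation":[0.003,0,-0.020],"rot":[0,0,0]},{"gripper":-1,"translation":[0.005,0,-0.028],"rot":[0,0,0]},{"gripper":-1,"translation":[0.006,0,-0.036],"rot":[0,0,0]},{"gripper":-1,"translation":[0.010,0,-0.048],"rot":[0,0,0]},{"gripper":-1,"translation":[0.014,0,-0.057],"rot":[0,0,0]},{"gripper":-1,"translation":[0.020,0,-0.065],"rot":[0,0,0]},{"gripper":-1,"translation":[0.020,0,-0.065],"rot":[0,0,0]},{"gripper":-1,"translation":[0.020,0,-0.065],"rot":[0,0,0]}]'
python3 - <<'E'
from h import *
np.set_printoptions(precision=1,suppress=True)
s=snap('side','s4');st=read_state();p=st['ee_pos']+st['tcp_rot']@np.array([110.3,0.7,11.7])
h=cv2.cvtColor(s['img'],cv2.COLOR_BGR2HSV);m=cv2.inRange(h,(22,150,100),(34,255,255));k,_,S,ce=cv2.connectedComponentsWithStats(m[:300]);print(S[1:],ce[1:])
print(p,proj(s,p))
x=np.array([.998,.067,0]);y=np.array([-.067,.998,0]);H=np.array([599,52.7,78])+30*x
for t in(0,.3,.5,.7):print(t,[np.round(proj(s,H+r*(-np.cos(t)*x+np.sin(t)*np.array([0,0,1]))+g*y),0).tolist() for r,g in((6,22),(6,-22),(58,22),(58,-22))])
E
```

```text
clock: 7.95
ee_pos: [472.2, 45.4, 114.8]
tcp_rot: [[0.998, 0.068, 0.0], [0.068, -0.998, -0.0], [0.0, 0.0, -1.0]]
wrist_force: [-0.3, 0.3, -1.0]
opening: 16.5
gripper_force: 59.0
[[366 205   1   2   2]
 [368 205  22  17 139]
 [367 208   1   2   2]
 [368 211   2   2   3]] [[366.  205.5]
 [378.9 213.4]
 [367.  208.5]
 [368.7 211.3]]
[582.1  52.1 103. ] (np.float64(369.68003752687486), np.float64(212.05962147892785))
0 [[383.0, 215.0], [388.0, 224.0], [363.0, 217.0], [367.0, 226.0]]
0.3 [[383.0, 214.0], [388.0, 223.0], [364.0, 211.0], [368.0, 220.0]]
0.5 [[384.0, 214.0], [388.0, 223.0], [366.0, 207.0], [370.0, 216.0]]
0.7 [[384.0, 213.0], [388.0, 223.0], [369.0, 203.0], [373.0, 212.0]]
```

Cover at about 0.55 rad and riding on the blade. I continue over the top.

```bash
python3 -m inch '[{"gripper":-1,"translation":[0.011,0,-0.006],"rot":[0,0,0]},{"gripper":-1,"translation":[0.024,0,-0.022],"rot":[0,0,0]},{"gripper":-1,"translation":[0.040,0,-0.034],"rot":[0,0,0]},{"gripper":-1,"translation":[0.058,0,-0.043],"rot":[0,0,0]},{"gripper":-1,"translation":[0.077,0,-0.049],"rot":[0,0,0]},{"gripper":-1,"translation":[0.097,0,-0.050],"rot":[0,0,0]},{"gripper":-1,"translation":[0.117,0,-0.047],"rot":[0,0,0]},{"gripper":-1,"translation":[0.136,0,-0.041],"rot":[0,0,0]},{"gripper":-1,"translation":[0.153,0,-0.031],"rot":[0,0,0]},{"gripper":-1,"translation":[0.153,0,-0.031],"rot":[0,0,0]}]'
python3 -m inch '[{"gripper":-1,"translation":[0,0,0],"rot":[0,0,0]},{"gripper":-1,"translation":[0,0,0],"rot":[0,0,0]},{"gripper":-1,"translation":[0,0,0],"rot":[0,0,0]}]'
python3 - <<'E'
from h import *
np.set_printoptions(precision=1,suppress=True)
s=snap('side','s5');w=snap('wrist','w5');st=read_state();p=st['ee_pos']+st['tcp_rot']@np.array([110.3,0.7,11.7]);print(p)
cv2.imwrite('pics/c5.png',np.hstack([cv2.resize(s['img'][180:270,320:420],(440,396),interpolation=2),cv2.resize(w['img'],(360,396))]))
E
```

```text
clock: 9.0
ee_pos: [549.1, 50.5, 129.2]
tcp_rot: [[0.998, 0.068, -0.001], [0.068, -0.998, -0.0], [-0.001, -0.0, -1.0]]
wrist_force: [0.5, 0.1, -0.3]
opening: 16.6
gripper_force: 59.0
clock: 9.3
ee_pos: [548.1, 50.5, 130.4]
tcp_rot: [[0.998, 0.068, 0.0], [0.068, -0.998, -0.0], [0.0, 0.0, -1.0]]
wrist_force: [-0.7, 0.2, -0.6]
opening: 16.6
gripper_force: 59.0
[658.3  57.3 118.8]
```

View pics/c5.png

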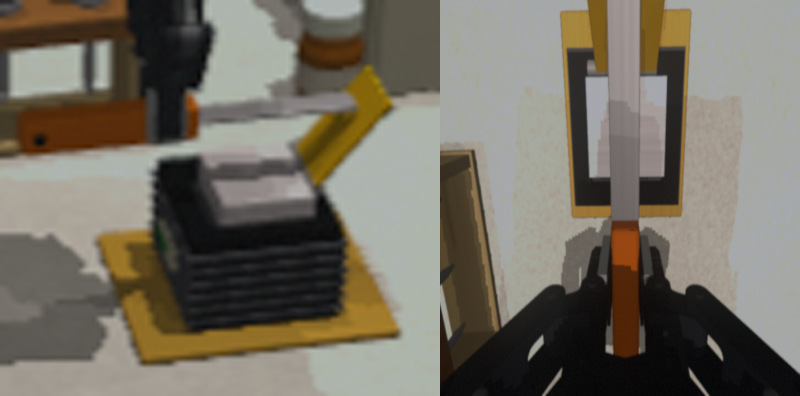

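Cover is thrown back to ≈2.19 rad by the tip geometry. The well boss is exposed at the centre of the wrist view. I retract the blade and lay it down at about (457, −150), which is free bench.

```bash
python3 -m inch '[{"gripper":-1,"translation":[-0.08,0,-0.005],"rot":[0,0,0]},{"gripper":-1,"translation":[-0.18,0,-0.02],"rot":[0,0,0]},{"gripper":-1,"translation":[-0.206,0.1,-0.02],"rot":[0,0,0]},{"gripper":-1,"translation":[-0.206,0.2,-0.02],"rot":[0,0,0]},{"gripper":-1,"translation":[-0.206,0.3,-0.02],"rot":[0,0,0]},{"gripper":-1,"translation":[-0.206,0.387,-0.02],"rot":[0,0,0]},{"gripper":-1,"translation":[-0.206,0.387,0.05],"rot":[0,0,0]},{"gripper":-1,"translation":[-0.206,0.387,0.13],"rot":[0,0,0]},{"gripper":-1,"translation":[-0.206,0.387,0.19],"rot":[0,0,0]},{"gripper":-1,"translation":[-0.206,0.387,0.2],"rot":[0,0,0]}]'
python3 -m inch '[{"gripper":-1,"translation":[0,0,0.005],"rot":[0,0,0]},{"gripper":-1,"translation":[0,0,0.008],"rot":[0,0,0]},{"gripper":-1,"translation":[0,0,0.010],"rot":[0,0,0]},{"gripper":-1,"translation":[0,0,0.012],"rot":[0,0,0]},{"gripper":-1,"translation":[0,0,0.012],"rot":[0,0,0]}]'
```

```text
clock: 10.4
ee_pos: [457.6, -149.2, 28.0]
tcp_rot: [[0.998, 0.067, -0.004], [0.067, -0.998, 0.002], [-0.004, -0.002, -1.0]]
wrist_force: [-0.4, -0.7, -1.2]
opening: 16.5
gripper_force: 59.1
clock: 10.9
ee_pos: [459.0, -149.5, 24.9]
tcp_rot: [[0.998, 0.068, 0.001], [0.068, -0.998, -0.001], [0.001, 0.001, -1.0]]
wrist_force: [0.1, -0.4, -1.5]
opening: 16.9
gripper_force: 59.1
```

```bash
python3 -m inch '[{"gripper":-1,"translation":[0,0,0.003],"rot":[0,0,0]},{"gripper":-1,"translation":[0,0,0.004],"rot":[0,0,0]},{"gripper":-1,"translation":[0,0,0.004],"rot":[0,0,0]},{"gripper":1,"translation":[0,0,0.004],"rot":[0,0,0]},{"gripper":1,"translation":[0,0,0.004],"rot":[0,0,0]},{"gripper":1,"translation":[0,0,0.004],"rot":[0,0,0]},{"gripper":1,"translation":[0,0,0.004],"rot":[0,0,0]},{"gripper":1,"translation":[0,0,-0.05],"rot":[0,0,0]},{"gripper":1,"translation":[0,0,-0.15],"rot":[0,0,0]},{"gripper":1,"translation":[0,0,-0.25],"rot":[0,0,0]}]'
python3 -m inch '[{"gripper":1,"translation":[0.05,-0.1,-0.28],"rot":[0,0,-0.0145]},{"gripper":1,"translation":[0.1,-0.2,-0.3],"rot":[0,0,-0.0145]},{"gripper":1,"translation":[0.15,-0.3,-0.3],"rot":[0,0,-0.0145]},{"gripper":1,"translation":[0.196,-0.4,-0.3],"rot":[0,0,-0.0145]},{"gripper":1,"translation":[0.196,-0.5,-0.3],"rot":[0,0,-0.0145]},{"gripper":1,"translation":[0.196,-0.6,-0.3],"rot":[0,0,-0.0145]},{"gripper":1,"translation":[0.196,-0.7,-0.3],"rot":[0,0,-0.0145]},{"gripper":1,"translation":[0.196,-0.786,-0.3],"rot":[0,0,-0.0145]},{"gripper":1,"translation":[0.196,-0.786,-0.3],"rot":[0,0,-0.0145]},{"gripper":1,"translation":[0.196,-0.786,-0.3],"rot":[0,0,-0.0145]}]'
python3 -m inch '[{"gripper":1,"translation":[0,0,0],"rot":[0,0,0]},{"gripper":1,"translation":[0,0,0],"rot":[0,0,0]}]'
python3 - <<'E'
from h import *
np.set_printoptions(precision=1,suppress=True)
w=snap('wrist','w6');s=snap('side','s6')
st=read_state();print(st['ee_pos'])
cv2.imwrite('pics/c6.png',np.vstack([w['img'][0:380],s['img'][190:410,:]]))
E
```

```text
clock: 11.9
ee_pos: [458.2, -149.3, 150.3]
tcp_rot: [[0.998, 0.068, -0.002], [0.068, -0.998, 0.001], [-0.002, -0.001, -1.0]]
wrist_force: [1.0, 0.1, 0.0]
opening: 85.8
gripper_force: 0.0
clock: 12.9
ee_pos: [529.2, 253.0, 299.2]
tcp_rot: [[0.993, 0.116, -0.0], [0.116, -0.993, 0.0], [0.0, -0.0, -1.0]]
wrist_force: [-1.0, -0.8, -0.8]
opening: 85.2
gripper_force: 0.0
clock: 13.1
ee_pos: [529.6, 249.2, 298.9]
tcp_rot: [[0.993, 0.114, -0.001], [0.114, -0.993, -0.001], [-0.001, 0.0, -1.0]]
wrist_force: [-0.4, -0.2, -0.3]
opening: 85.4
gripper_force: 0.0
[529.9 248.2 299.1]
```

View pics/c6.png

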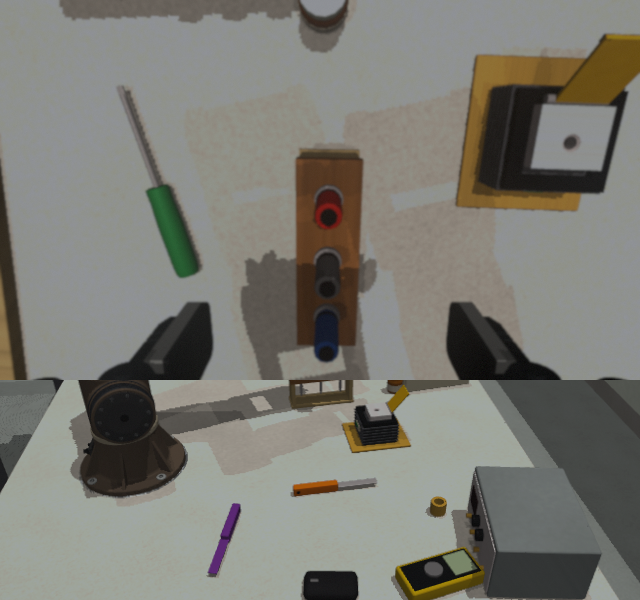

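The blade lies on the bench at side (335, 487 in the crop, i.e. row 297), well away. Wrist: red button at (329, 216), well hole at (571, 142), cover thrown back, rack free around red.

Run:
```python
from h import *
np.set_printoptions(precision=1,suppress=True)
w,B,S=load('w6'),load('wB'),load('side0')
g=cv2.cvtColor(w['img'],cv2.COLOR_BGR2GRAY)
m=(g[125:160,555:590]<125).astype(np.uint8);k,_,st,ce=cv2.connectedComponentsWithStats(m)
i=_[17,16];print(i,st[i],ce[i]+[555,125]);c=ce[i]+[555,125]
print('well',plane(w,*c,78))
def btn(c,u,v,r=16):
    g=cv2.cvtColor(c['img'],cv2.COLOR_BGR2GRAY)[v-r:v+r,u-r:u+r].astype(np.uint8)
    _,l,st,ce=cv2.connectedComponentsWithStats((g<45).astype(np.uint8));i=l[r,r];return i,st[i],ce[i]+[u-r,v-r]
a=btn(w,329,216);b=btn(B,192,178);print(a,b)
print('button',tri((w,*a[2]),(B,*b[2])),plane(w,*a[2],153),plane(B,*b[2],153),tri((w,*a[2]),(S,340,159)))
print('jar',plane(w,322,8,65),'collar',plane(w,328,196,93))
print('TCP',read_state()['ee_pos'])
```

```text
1 [  8   9  18  17 226] [571. 142.]
well [599.9  52.7  78. ]
(np.int32(2), array([  7,   8,  18,  20, 258], dtype=int32), array([328.2, 217. ])) (np.int32(2), array([  5,   7,  21,  20, 301], dtype=int32), array([190.9, 178.7]))
button (array([531.8, 250. , 152.2]), [np.float64(0.07560687104305443), np.float64(0.0756068710429942)]) [532.  250.1 153. ] [532.  249.7 153. ] (array([532.3, 250.1, 154.1]), [np.float64(0.03674458262255838), np.float64(0.03674458262262198)])
jar [678.9 271.9  65. ] collar [534.1 250.6  93. ]
TCP [529.9 248.2 299.1]
```

```bash
python3 -m inch '[{"gripper":1,"translation":[0.005,-0.003,0.08],"rot":[0,0,0]},{"gripper":1,"translation":[0.005,-0.003,0.16],"rot":[0,0,0]},{"gripper":1,"translation":[0.005,-0.003,0.22],"rot":[0,0,0]},{"gripper":1,"translation":[0.005,-0.003,0.28],"rot":[0,0,0]},{"gripper":1,"translation":[0.005,-0.003,0.32],"rot":[0,0,0]},{"gripper":1,"translation":[0.005,-0.003,0.342],"rot":[0,0,0]},{"gripper":1,"translation":[0.005,-0.003,0.342],"rot":[0,0,0]},{"gripper":1,"translation":[0.005,-0.003,0.342],"rot":[0,0,0]},{"gripper":1,"translation":[0.005,-0.003,0.342],"rot":[0,0,0]}]'
python3 -m inch '[{"gripper":-1,"translation":[0,0,0],"rot":[0,0,0]},{"gripper":-1,"translation":[0,0,0],"rot":[0,0,0]},{"gripper":-1,"translation":[0,0,0],"rot":[0,0,0]},{"gripper":-1,"translation":[0,0,0],"rot":[0,0,0]},{"gripper":-1,"translation":[0,0,0],"rot":[0,0,0]},{"gripper":-1,"translation":[0,0,0],"rot":[0,0,0]},{"gripper":-1,"translation":[0,0,0],"rot":[0,0,0]}]'
```

```text
clock: 14.1
ee_pos: [532.7, 251.0, 129.5]
tcp_rot: [[0.994, 0.113, 0.002], [0.113, -0.994, 0.001], [0.002, -0.0, -1.0]]
wrist_force: [0.7, -0.6, 0.5]
opening: 85.5
gripper_force: 0.0
clock: 14.8
ee_pos: [532.2, 251.1, 128.4]
tcp_rot: [[0.994, 0.113, 0.0], [0.113, -0.994, 0.0], [0.0, -0.0, -1.0]]
wrist_force: [-1.1, 0.0, 2.8]
opening: 19.0
gripper_force: 58.4
```

```bash
python3 -m inch '[{"gripper":-1,"translation":[0,0,-0.03],"rot":[0,0,0]},{"gripper":-1,"translation":[0,0,-0.08],"rot":[0,0,0]},{"gripper":-1,"translation":[0,0,-0.15],"rot":[0,0,0]},{"gripper":-1,"translation":[0,0,-0.21],"rot":[0,0,0]},{"gripper":-1,"translation":[0,0,-0.22],"rot":[0,0,0]},{"gripper":-1,"translation":[0.02,0.08,-0.22],"rot":[0,0,0]},{"gripper":-1,"translation":[0.04,0.17,-0.22],"rot":[0,0,0]},{"gripper":-1,"translation":[0.06,0.26,-0.22],"rot":[0,0,0]},{"gripper":-1,"translation":[0.08,0.35,-0.22],"rot":[0,0,0]},{"gripper":-1,"translation":[0.09,0.409,-0.2],"rot":[0,0,0]}]'
python3 -m inch '[{"gripper":-1,"translation":[0,0,0.02],"rot":[0,0,0]},{"gripper":-1,"translation":[0,0,0.03],"rot":[0,0,0]},{"gripper":-1,"translation":[0,0,0.035],"rot":[0,0,0]},{"gripper":-1,"translation":[0,0,0.035],"rot":[0,0,0]}]'
python3 - <<'E'
from h import *
np.set_printoptions(precision=2,suppress=True)
w=snap('wrist','w7');s=snap('side','s7')
st=read_state();print(st['ee_pos'],st['wrist_force'])
p=st['ee_pos']
print('side tip pred',proj(s,p-[0,0,108.4]),'collar',proj(s,p-[0,0,38.4]),'well',proj(s,(600,53,78)))
print('wrist tip',proj(w,p-[0,0,108.4]),'button',proj(w,p+[0,0,24.6]),'well',proj(w,(600,53,78)))
cv2.imwrite('pics/c7.png',np.hstack([cv2.resize(s['img'][160:250,340:425],(425,450),interpolation=2),cv2.resize(w['img'][0:450,130:500],(370,450))]))
E
```

```text
clock: 15.8
ee_pos: [600.9, 50.2, 228.0]
tcp_rot: [[0.994, 0.112, 0.001], [0.112, -0.994, -0.0], [0.001, 0.0, -1.0]]
wrist_force: [0.2, -0.2, -0.8]
opening: 18.9
gripper_force: 58.7
clock: 16.2
ee_pos: [599.7, 54.0, 210.3]
tcp_rot: [[0.993, 0.115, -0.001], [0.115, -0.993, 0.0], [-0.001, -0.0, -1.0]]
wrist_force: [0.4, 0.5, -0.8]
opening: 18.7
gripper_force: 58.7
[599.95  53.87 211.05] [ 0.19 -0.31 -0.9 ]
side tip pred (np.float64(376.7252378532414), np.float64(211.3902152647654)) collar (np.float64(377.8548352312582), np.float64(186.31303839809783)) well (np.float64(376.42056882958775), np.float64(220.085157015094))
wrist tip (np.float64(329.5197875915611), np.float64(236.736969239623)) button (np.float64(329.6402865034648), np.float64(376.5137743288419)) well (np.float64(330.8127103608617), np.float64(225.49323155085594))
```

View pics/c7.png

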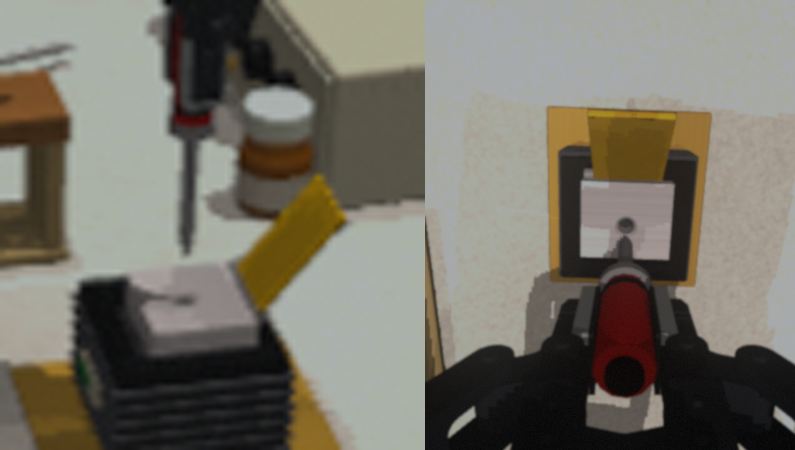

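The last view shows the rod tip at wrist (330, 237) over the hole at (331, 225), and side tip (377.2, 210.4) with hole (376.8, 219.8). All of these match predictions to under 1 mm. I lower slowly.

```bash
python3 -m inch '[{"gripper":-1,"translation":[0,0.001,0.02],"rot":[0,0,0]},{"gripper":-1,"translation":[0,0.001,0.04],"rot":[0,0,0]},{"gripper":-1,"translation":[0,0.001,0.05],"rot":[0,0,0]},{"gripper":-1,"translation":[0,0.001,0.06],"rot":[0,0,0]},{"gripper":-1,"translation":[0,0.001,0.07],"rot":[0,0,0]},{"gripper":-1,"translation":[0,0.001,0.08],"rot":[0,0,0]},{"gripper":-1,"translation":[0,0.001,0.09],"rot":[0,0,0]},{"gripper":-1,"translation":[0,0.001,0.1],"rot":[0,0,0]}]'
python3 -m inch '[{"gripper":-1,"translation":[0,0,0.02],"rot":[0,0,0]},{"gripper":-1,"translation":[0,0,0.035],"rot":[0,0,0]},{"gripper":-1,"translation":[0,0,0.05],"rot":[0,0,0]},{"gripper":-1,"translation":[0,0,0.065],"rot":[0,0,0]},{"gripper":-1,"translation":[0,0,0.075],"rot":[0,0,0]},{"gripper":-1,"translation":[0,0,0.08],"rot":[0,0,0]},{"gripper":-1,"translation":[0,0,0.08],"rot":[0,0,0]},{"gripper":-1,"translation":[0,0,0.08],"rot":[0,0,0]}]'
```

```text
clock: 17.1
ee_pos: [600.1, 52.4, 160.4]
tcp_rot: [[0.994, 0.113, 0.0], [0.113, -0.994, -0.0], [0.0, 0.0, -1.0]]
wrist_force: [-0.2, 0.0, -0.4]
opening: 18.7
gripper_force: 58.7
clock: 17.9
ee_pos: [600.2, 52.4, 121.0]
tcp_rot: [[0.994, 0.113, 0.0], [0.113, -0.994, -0.0], [0.0, 0.0, -1.0]]
wrist_force: [0.3, 1.0, -0.5]
opening: 18.3
gripper_force: 58.7
```

```bash
python3 -m inch '[{"gripper":-1,"translation":[0,0,0.003],"rot":[0,0,0]},{"gripper":-1,"translation":[0,0,0.006],"rot":[0,0,0]},{"gripper":-1,"translation":[0,0,0.008],"rot":[0,0,0]},{"gripper":-1,"translation":[0,0,0.008],"rot":[0,0,0]},{"gripper":-1,"translation":[0,0,0.008],"rot":[0,0,0]}]'
python3 -m inch '[{"gripper":-1,"translation":[0,0,0.001],"rot":[0,0,0]},{"gripper":-1,"translation":[0,0,0.002],"rot":[0,0,0]},{"gripper":-1,"translation":[0,0,0.002],"rot":[0,0,0]},{"gripper":-1,"translation":[0,0,0.002],"rot":[0,0,0]}]'
```

```text
clock: 18.4
ee_pos: [600.1, 52.4, 116.8]
tcp_rot: [[0.994, 0.113, 0.0], [0.113, -0.994, -0.0], [0.0, 0.0, -1.0]]
wrist_force: [-0.2, -0.4, -0.7]
opening: 18.5
gripper_force: 58.7
clock: 18.8
ee_pos: [600.2, 52.4, 116.4]
tcp_rot: [[0.994, 0.113, 0.001], [0.113, -0.994, -0.0], [0.001, 0.0, -1.0]]
wrist_force: [-1.9, -0.1, 6.5]
opening: 18.6
gripper_force: 59.4
```

Contact at z = 116.4, the predicted seat, with 6.5 N. I release, rise and check.

```bash
python3 -m inch '[{"gripper":1,"translation":[0,0,0],"rot":[0,0,0]},{"gripper":1,"translation":[0,0,0],"rot":[0,0,0]},{"gripper":1,"translation":[0,0,0],"rot":[0,0,0]},{"gripper":1,"translation":[0,0,0],"rot":[0,0,0]},{"gripper":1,"translation":[0,0,0],"rot":[0,0,0]},{"gripper":1,"translation":[0,0,-0.06],"rot":[0,0,0]},{"gripper":1,"translation":[0,0,-0.14],"rot":[0,0,0]},{"gripper":1,"translation":[0,0,-0.24],"rot":[0,0,0]},{"gripper":1,"translation":[-0.05,0,-0.3],"rot":[0,0,0]},{"gripper":1,"translation":[-0.1,0,-0.3],"rot":[0,0,0]}]'
python3 -m inch '[{"gripper":1,"translation":[0,0,0],"rot":[0,0,0]},{"gripper":1,"translation":[0,0,0],"rot":[0,0,0]},{"gripper":1,"translation":[0,0,0],"rot":[0,0,0]}]'
python3 - <<'E'
from h import *
np.set_printoptions(precision=1,suppress=True)
w=snap('wrist','w8');s=snap('side','s8')
for n,c in(('w',w),('s',s)):
    h=cv2.cvtColor(c['img'],cv2.COLOR_BGR2HSV)
    for nm,lo,hi in(('red',(0,150,70),(5,255,255)),('yellow',(22,150,90),(34,255,255)),('orange',(6,180,120),(16,255,255))):
        k,_,st,ce=cv2.connectedComponentsWithStats(cv2.inRange(h,lo,hi));print(n,nm,[(st[i].tolist(),ce[i].round(1).tolist()) for i in range(1,k) if st[i][4]>40])
    print(n,'handle pred',[np.round(proj(c,(600,53,z)),1).tolist() for z in(84,138,141)],'lip2.19',np.round(proj(c,(667,58,131)),1))
print(plane(s,376.8,190,138))
E
```

```text
clock: 19.8
ee_pos: [551.1, 46.7, 269.7]
tcp_rot: [[0.994, 0.113, 0.007], [0.113, -0.994, -0.0], [0.007, 0.001, -1.0]]
wrist_force: [0.6, -0.5, -0.5]
opening: 85.5
gripper_force: 0.0
clock: 20.1
ee_pos: [551.0, 46.8, 265.4]
tcp_rot: [[0.994, 0.113, -0.0], [0.113, -0.994, -0.0], [-0.0, 0.0, -1.0]]
wrist_force: [0.1, -0.6, 0.3]
opening: 85.3
gripper_force: 0.0
w red [([315, 134, 30, 33, 468], [329.5, 149.0])]
w yellow [([297, 23, 72, 8, 350], [332.8, 26.3]), ([260, 50, 32, 53, 1006], [272.7, 68.8]), ([376, 55, 15, 27, 195], [382.8, 67.1]), ([391, 56, 7, 29, 102], [393.8, 70.0])]
w orange [([501, 286, 21, 51, 659], [510.4, 307.9])]
w handle pred [[328.3, 144.1], [328.1, 151.5], [328.1, 152.0]] lip2.19 [332.5  33.8]
s red [([374, 198, 8, 18, 106], [377.3, 207.2])]
s yellow [([388, 195, 21, 27, 243], [397.9, 207.8]), ([396, 357, 88, 51, 659], [439.8, 391.3])]
s orange [([294, 290, 44, 10, 205], [315.0, 294.6])]
s handle pred [[376.5, 218.0], [377.4, 199.1], [377.4, 198.0]] lip2.19 [403.9 199. ]
[606.4  97.9 138. ]
```

The red handle spans side rows 198–216 at column 377.3. The prediction for fully seated and upright is 198–218 at 377, and the cover is still thrown back. I hand it in.

```bash
python3 -c "
from cell import *
print(finish_job())"
```

```text
the job is handed in; nothing more can be done
None
```

The job is handed in at about 20 s: the blade levered the cover back to about 2.19 rad and now lies on the bench, and by my final camera check the red probe is upright and fully home in the well. The judge's verdict was not shown.

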